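# Nest the stacking tumblers on the tray

## Task

Clear up the glasses: one stacking tumbler, the kind with a shoulder below its upper band, already stands on the tray, and two more like it stand under the desk rail. Take both out from under the rail and nest them, one after the other, into the tumbler on the tray to make one upright stack of three there, each lowered gently and fully down on its shoulder. The straight glass and the conical glass do not nest: leave them standing where they are.

Things in the scene. Friction and masses are not known exactly. Their poses are not given: they have to be found in the camera images.
- toolbar: Fixed desk rail, running away from the robot. Origin on the desk under its middle; y along it, -x towards the open side where the tray is. Bar 28 mm deep (x), 576 long, underside 215, top 260 mm above the desk; posts 26 x 24 mm at y = -270 and 270, feet 70 x 50 x 12. Three glasses stand under it about 120 mm apart at x -20 to 0 mm, so no gripper can come straight down; the -x side is free.
- tray: Fixed black serving tray on the desk, 280 mm (x) by 190 mm (y), rim 18 mm high, floor 4 mm above the origin. Origin: centre of the underside. On it stand the first stacking tumbler and the conical glass, about 130 mm apart along x; either may be the nearer.
- tumbler_tray: Stacking tumbler on the tray: round, 100 mm tall, 75 g. Foot 41 mm diameter, tapering out to 57 mm at 60 mm height; there a shoulder steps out to a straight band 66 mm in diameter up to the rim (wall 3, mouth 60 mm inside). Nested, its shoulder sits on the rim below: it stands 40 mm higher, only its band shows, side play 1.5 mm. Origin: centre of the foot's underside; z up, out of the mouth.
- tumbler_a: Stacking tumbler under the rail, the same as the one on the tray: 100 mm tall, 66 mm over the band, which runs from the shoulder at 60 mm height to the rim; about 75 g. Origin: centre of the foot's underside; z up, out of the mouth; yaw means nothing.
- tumbler_b: The other stacking tumbler under the rail, the same in all respects. Origin: centre of the foot's underside; z up, out of the mouth.
- straight_glass: Straight-sided glass in the row under the rail, same material: 64 mm diameter from foot to rim, 100 mm tall, no shoulder. Does not nest. Which of the three places in the row it has varies. Origin: centre of the underside; z up.
- conical_glass: Conical glass on the tray, same material, no shoulder: foot 50 mm, rim 74 mm diameter, 88 mm tall. Does not nest. Origin: centre of the underside; z up.
- switcher: Fixed small video switcher (button panel), 112 mm (x) by 240 mm (y), up to 55 mm high, on the desk behind the rail, seen from the tray. Origin: centre of the underside.
- phone_case: Phone in a tan folding case lying on the desk, 78 mm (x) by 152 mm (y) by 13 mm. Origin: centre of the underside.
There are look-alikes about, which are no part of the job. What is shaped like the tumbler_tray but blue or orange is not meant.

How it is judged:
By the outcome, as a careful person would: the job done as asked, in the order asked, and still so for the second after the job is handed in, with the robot touching nothing.
It also fails if it takes over 58 s, if anything falls off the work surface, if the arm or the gripper's body presses on something with over 40 N, if the wrist force passes 120 N, or if a joint passes its speed limit or range.

## Robot

A 7-joint arm with a two-finger parallel gripper is mounted at the origin on the work surface. World frame = base frame: x ahead of the robot, y to its left, z up, the work surface at z = 0. Lengths are in m, angles in rad, forces in N, time in s.
With the tool pointing down it reaches from about 0.35 to 0.9 m from the base axis. Payload 8.1 kg.
Tool frame: the origin (TCP) lies at the very end of the fingers, on their centre line; the grasp point (between the pads) lies 19 mm behind it; z points along the fingers, y is the line along which they close (so a half turn about z gives the same grasp; the last joint's range is limited). The gripper opens to 92 mm and grips with 3 to 60 N. Pads are 19 mm wide; open, the fingers measure 130 mm over their backs; the gripper's body (75 mm by 190 mm) begins 47 mm behind the grasp point.
Start: joints at [1.084, 0.434, 0.025, 1.573, -0.012, 1.134, -0.075], TCP at [0.234, -0.58, 0.227] pointing down, gripper open.
Joint ranges: [-2.62, 2.62], [-0.44, 2.09], [-1.27, 1.32], [0.08, 2.57], [-1.32, 4.46], [0.12, 2], [-2.74, 2.74]. Speed limits (rad/s): [2.22, 2.22, 3.01, 3.01, 3.14, 3.14, 3.14].

## Interface

Orientations are given as a rotation vector (axis times angle).
In Python, from cell import arm gives the robot as it stands.
- The arm moves only by the tool jog_arm, never from a script. Its argument "rows" is a list of rows, each a list of 3 entries, a list of its own where there are three numbers: the shift along the world's x, y, z in cm, then the turn, a rotation vector about the world's x, y, z in degrees, then the opening, from 0 (shut) to 1 (fully open). A call has 1 to 8 rows; each row is the pose to reach, as a shift and turn from the pose commanded when the call began; what a row does not reach only later rows make up. A row lasts 1/8 s, in which the tool goes at most 62.5 mm and 10.7 degrees, less where a joint would pass 70% of its speed; a pose out of reach is approached as far as the arm can. A call with a gripper value outside its range is refused whole. The fingers move at their own pace and stop on an object; "newtons" is the grip in N (left out, the last holds). Time passes only in rows, so rows that repeat a pose let the fingers close. It gives the time, the measured TCP pose, the force, the opening and the grip force at its end, in the units of the state.
- arm.observe(): the state, without advancing time (a new reading comes with each control period).
- arm.get_image(name): name is "scene" or "top" or "wrist"; returns a dict with "img" (480x640x3 uint8, red, green, blue), "depth" (480x640 float32, m along the optical axis (not along the pixel's ray), 0 where there is no reading), "fx", "fy", "cx", "cy" (pixels), "dist_coeffs" ([k1, k2, p1, p2, k3] as OpenCV has them; the pictures are not rectified), "rvec" (rotation vector, rad) and "tvec" (3), from world to camera coordinates, as OpenCV has them; the wrist camera has in their place "mount" (4x4, takes a point from camera to tool coordinates, whose origin is the TCP and whose axes are the flange's). Camera axes: x right, y down, z forward; pixel columns grow to the right and rows downward; lengths in m; the calibration is good to about 2 mm. A picture is of the moment at which its call begins: read the wrist's pose just before it.
- arm.sign_off(): hands the job in; it is judged then, once.
The state is a dict: "clock": time; "joints": joint angles; "dq": joint speeds; "joint_efforts": joint torques, N m; "position": TCP position; "ee_rot": TCP orientation; "force": force on the tool from outside, world axes, zero at the start; "ft_torque": the same for the moment, N m; "width": opening from 0.0 (shut) to 1.0 (fully open); "gripper_force": force on a finger pad.
Only numpy, scipy, OpenCV 4.12 (cv2) and the standard library are available. Lean on these libraries where they do the work, as an engineer would, in place of code of your own. Each camera call takes 0.05 s, during which the arm holds its last target. There are 200 camera calls.

## Working session

There is one attempt and no reset: what is moved stays moved. The work goes in short steps, Python scripts to look and compute and a tool call to move; the robot and the scene stay as the last step left them, time stands still between calls to the robot, and variables do not carry over. Pictures are saved under pics/ and viewed, at most 10 in all, crops included, and the job is handed in when it is done.

Besides the shell and the picture viewer there is one more tool, called after "Emit:" as name([rows], argument=value, ...), one row to a line, values as JSON. jog_arm: Moves the arm, as the interface text tells. Its arguments: {"type":"object","properties":{"rows":{"type":"array","items":{"type":"array"}},"newtons":{"type":"number"}},"required":["rows"]}

```bash
mkdir -p pics; ls
python3 - <<'E'
from cell import arm
import cv2,numpy as np
s=arm.observe();print(s)
for n in("scene","top"):
    d=arm.get_image(n);cv2.imwrite(f"pics/{n}0.png",d["img"][...,::-1]);np.savez(f"{n}0.npz",**d)
    R=cv2.Rodrigues(np.array(d["rvec"]))[0];print(n,d["fx"],d["cx"],d["cy"],-R.T@np.array(d["tvec"]),(d["depth"]>0).mean())
E
```

```text
pics
{'clock': 0.0, 'joints': array([ 1.08438635,  0.43522749,  0.02498242,  1.5741113 , -0.01156834,
        1.13401305, -0.07510887]), 'dq': array([-7.86949072e-04,  1.75968247e-04, -3.10449828e-03, -4.30183950e-05,
        1.16025968e-03,  1.06904565e-03, -8.52472540e-04]), 'joint_efforts': array([-6.45871478e-04, -6.67850733e+01,  9.84454639e-01, -3.14464331e+01,
       -6.06876751e-02,  4.26101417e-02,  1.66374571e-04]), 'position': array([ 0.23376898, -0.57906884,  0.22593681]), 'ee_rot': array([-3.08243033e+00, -5.98785612e-01,  7.55981079e-04]), 'force': array([-0.76934355, -0.21620576,  0.54830739]), 'ft_torque': array([-0.02008373, -0.02961138, -0.00187252]), 'gripper_force': 0.0, 'width': 0.994605863338997}
scene 454.4021492747816 324.09211412906575 238.36336502118033 [1.49229349 0.16679974 0.61344744] 0.995947265625
top 538.7256444219553 317.3674728302023 235.37881155637157 [0.34331998 0.02114019 1.1101163 ] 0.996044921875
```

View pics/scene0.png

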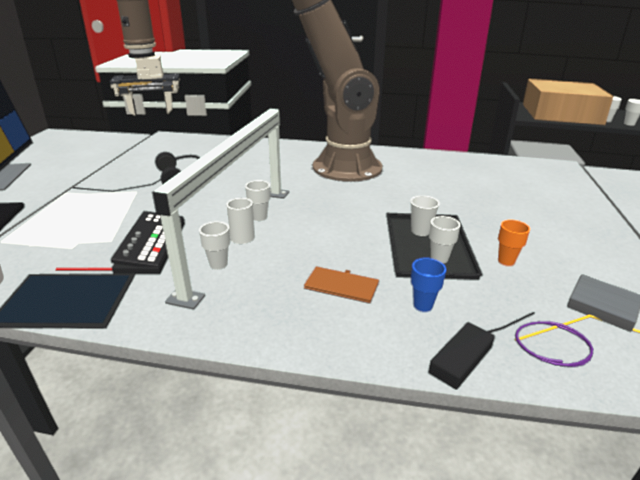

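View pics/top0.png

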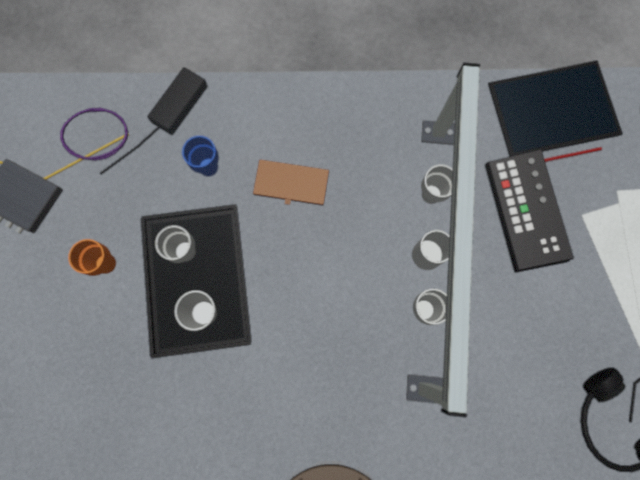

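The row in the scene view holds a shouldered tumbler at (217,245), a straight glass at (240,220) and what looks like a tumbler at (258,200). On the tray are a conical glass at (423,215) and a shouldered tumbler at (445,240). The blue (428,285) and orange (512,242) ones are excluded. Next I'll confirm this in an enlarged crop and measure.

```bash
cat > h.py <<'E'
import numpy as np,cv2
from scipy.optimize import least_squares
def cam(d):
    R=cv2.Rodrigues(np.array(d["rvec"]))[0];t=np.array(d["tvec"]).ravel()
    K=np.array([[d["fx"],0,d["cx"]],[0,d["fy"],d["cy"]],[0,0,1.]]);return R,t,K,np.array(d["dist_coeffs"]).ravel()
def rays(d,uv):
    R,t,K,D=cam(d);n=cv2.undistortPoints(np.float64(uv).reshape(-1,1,2),K,D).reshape(-1,2)
    return -R.T@t,np.c_[n,np.ones(len(n))]@R     # centre, world dirs with unit optical depth
def plane(d,uv,z):
    c,r=rays(d,uv);return c+r*((z-c[2])/r[:,2])[:,None]
def tri(ds,uvs):
    A=np.zeros((3,3));b=np.zeros(3)
    for d,uv in zip(ds,uvs):
        c,r=rays(d,[uv]);r=r[0]/np.linalg.norm(r);P=np.eye(3)-np.outer(r,r);A+=P;b+=P@c
    return np.linalg.solve(A,b)
def cloud(d):
    v,u=np.mgrid[:480,:640];uv=np.c_[u.ravel(),v.ravel()];c,r=rays(d,uv)
    return (c+r*d["depth"].reshape(-1,1)).reshape(480,640,3)
def circ(p,r=None):
    c0=p.mean(0)
    f=lambda q:np.hypot(*(p-q[:2]).T)-(q[2] if r is None else r)
    s=least_squares(f,[*c0,.033][:3 if r is None else 2],loss='soft_l1',f_scale=.001);return s.x
E
python3 - <<'E'
from h import *
s=dict(np.load("scene0.npz"));t=dict(np.load("top0.npz"))
boxes={'top':(t,{'conA?':(170,285,220,335),'tray':(150,220,197,268),'far':(418,160,456,205),'mid':(412,225,452,270),'near':(410,285,450,330)}),
'scene':(s,{'far':(195,217,235,272),'mid':(224,195,255,245),'near':(243,177,274,222),'cone':(408,193,440,236),'tray':(428,214,462,264)})}
for n,(d,bs) in boxes.items():
    P=cloud(d)
    for k,(a,b,c,e) in bs.items():
        q=P[b:e,a:c].reshape(-1,3);im=d["img"][b:e,a:c].reshape(-1,3).astype(int)
        w=(im.min(1)>90)
        q=q[w];q=q[q[:,2]<.14];zt=np.percentile(q[q[:,2]>.07][:,2],[50,95,99]) if (q[:,2]>.07).any() else None
        z=q[(q[:,2]>zt[1]-.01)];print(n,k,zt,len(z),circ(z[:,:2]))
P=cloud(t)
for uv in[(470,75),(456,405),(205,215),(195,345),(150,218),(238,210),(155,352),(247,342)]:print(uv,P[uv[1],uv[0]])
im=s["img"][...,::-1]
c1=cv2.resize(im[165:280,185:285],None,fx=4,fy=4,interpolation=2);c2=cv2.resize(im[175:290,395:485],None,fx=4,fy=4,interpolation=2)
cv2.imwrite("pics/crop.png",np.hstack([c1,c2]))
E
```

```text
top conA? [0.0905924  0.09475633 0.09613971] 279 [0.41163078 0.25058017 0.03476368]
top tray [0.10271695 0.10666093 0.10808468] 239 [0.53805976 0.29435236 0.03173843]
top far [0.09845185 0.10266603 0.10377883] 166 [ 0.65630868 -0.22151378  0.03128521]
top mid [0.0978742  0.10188291 0.10308501] 167 [ 0.52671035 -0.20636465  0.03036758]
top near [0.09811372 0.10270943 0.1038369 ] 167 [ 0.41384492 -0.1936425   0.03124658]
scene far [0.08674698 0.09992898 0.10139321] 267 [ 0.66225834 -0.22355882  0.03145865]
scene mid [0.0865644  0.09999819 0.10132065] 259 [ 0.53279816 -0.20779403  0.03127857]
scene near [0.08765245 0.09999774 0.10104078] 278 [ 0.60035558 -1.37390905  1.19115096]
scene cone [0.0852484  0.10232571 0.10454986] 120 [ 0.59138142 -1.34593129  1.61638428]
scene tray [0.08993292 0.10410633 0.10519796] 269 [0.54304108 0.29276106 0.0315927 ]
(470, 75) [ 0.79478258 -0.24321033  0.25865124]
(456, 405) [ 0.25453092 -0.18603115  0.25962213]
(205, 215) [0.61638004 0.25695781 0.00272363]
(195, 345) [ 0.34769214  0.26891964 -0.00082311]
(150, 218) [0.60742604 0.36764412 0.01735814]
(238, 210) [ 0.62752355  0.18810261 -0.00086456]
(155, 352) [0.33502057 0.34629004 0.00660385]
(247, 342) [0.35223274 0.16196571 0.01747303]
```

View pics/crop.png

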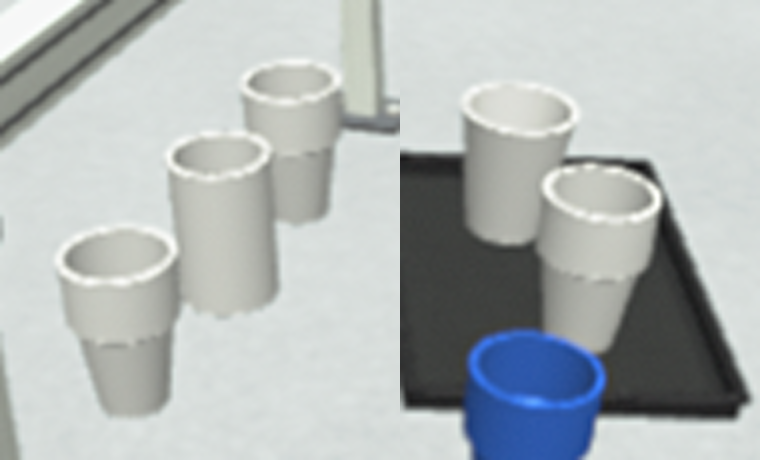

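The crop confirms it: left (118,270) and right back (290,90) have shoulders, middle (220,160) is straight-sided. On the tray the front glass (600,200) has the shoulder and the back one (520,110) is conical. The heights, 100 mm and 104 mm on the tray, fit.

```bash
cat > g.py <<'E'
import sys,numpy as np
from cell import arm
from scipy.spatial.transform import Rotation as R
# goal: tcp x y z, azimuth of tool z (deg), tilt below horizontal (deg), sign of closing axis
def goal(p,az,tilt,sg=1):
    s=arm.observe();a,t=np.radians([az,tilt])
    z=np.array([np.cos(a)*np.cos(t),np.sin(a)*np.cos(t),-np.sin(t)]);y=sg*np.array([-np.sin(a),np.cos(a),0])
    T=R.from_matrix(np.c_[np.cross(y,z),y,z]);C=R.from_rotvec(s["ee_rot"])
    print("shift cm",np.round((np.array(p)-s["position"])*100,2),"turn",np.round(np.degrees((T*C.inv()).as_rotvec()),1))
    print("joints",s["joints"].round(2),"t",s["clock"])
if __name__=="__main__":
    a=list(map(float,sys.argv[1:]));goal(a[:3],*a[3:])
E
python3 -c "
from cell import arm;print([a for a in dir(arm) if a[0]!='_'])"
python3 g.py .62 -.02 .38 -96 60 1;python3 g.py .62 -.02 .38 -96 60 -1
```

```text
['PlanningError', 'get_image', 'observe', 'sign_off']
shift cm [38.62 55.91 15.4 ] turn [-25.2  18.9  60.6]
joints [ 1.08  0.44  0.03  1.57 -0.01  1.13 -0.08] t 0.1
shift cm [38.62 55.91 15.4 ] turn [ -21.7  -28.6 -114.9]
joints [ 1.08  0.44  0.03  1.57 -0.01  1.13 -0.08] t 0.1
```

Emit:
jog_arm([
  [[0,0,6],[0,0,0],1],
  [[3,3,12],[0,0,0],1],
  [[8,8,16],[0,0,8],1],
  [[13,13,18],[0,0,16],1],
  [[18,19,18],[0,0,24],1],
  [[22,25,18],[0,0,32],1],
  [[26,31,18],[0,0,40],1],
  [[29,37,18],[0,0,48],1],
])

```text
clock: 1.1
position: [0.4859, -0.2725, 0.4056]
ee_rot: [-2.569, -1.807, 0.0]
force: [1.0, -1.0, 0.3]
width: 0.999
gripper_force: 0.0
```

```bash
python3 g.py .64 -.02 .36 -96 60 1
```

```text
shift cm [15.41 25.25 -4.56] turn [-29.3   6.7  13.4]
joints [ 0.63  0.25 -0.28  1.41  0.07  1.49  0.  ] t 1.1
```

Emit:
jog_arm([
  [[4,6,0],[0,0,4],1],
  [[8,12,0],[0,0,8],1],
  [[12,18,0],[-6,1,13],1],
  [[15,24,-1],[-12,2,13],1],
  [[15,25,-2],[-18,4,13],1],
  [[15,25,-3],[-24,5,13],1],
  [[15,25,-4],[-29,6,13],1],
  [[15,25,-4],[-29,6,13],1],
])

```text
clock: 2.1
position: [0.6346, -0.0221, 0.3635]
ee_rot: [2.044, 1.827, -0.53]
force: [0.2, -0.2, 0.3]
width: 0.998
gripper_force: 0.0
```

```bash
python3 g.py .65 -.10 .26 -96 40 1
```

```text
shift cm [  1.54  -7.79 -10.35] turn [-20.3   2.7   0.2]
joints [-0.11  0.49 -0.35  1.29  0.6   1.67 -0.58] t 2.1
```

Emit:
jog_arm([
  [[1,0,-5],[-7,1,0],1],
  [[2,0,-10],[-14,2,0],1],
  [[3,-3,-15],[-20,3,0],1],
  [[3,-6,-20],[-20,3,0],1],
  [[3,-8,-24],[-20,3,0],1],
  [[3,-10,-26],[-20,3,0],1],
  [[3,-10,-26],[-20,3,0],1],
])

```text
clock: 2.98
position: [0.664, -0.1281, 0.1054]
ee_rot: [1.817, 1.617, -0.844]
force: [0.5, 1.2, 0.1]
width: 0.999
gripper_force: 0.0
```

```bash
python3 g.py .667 -.148 .070 -96 40 1; python3 g.py .6575 -.237 .070 -96 40 1
python3 - <<'E'
from cell import arm
import cv2
d=arm.get_image("wrist");cv2.imwrite("pics/w1.png",d["img"][...,::-1]);print(d["mount"])
E
```

```text
shift cm [ 0.3  -1.99 -3.54] turn [-0.2  0.   0.7]
joints [-0.16  0.84 -0.22  1.52  0.93  1.42 -0.92] t 2.975
shift cm [ -0.65 -10.89  -3.54] turn [-0.2  0.   0.7]
joints [-0.16  0.84 -0.22  1.52  0.93  1.42 -0.92] t 2.975
[[ 1.19539045e-03 -9.66716825e-01 -2.55845953e-01  6.82578414e-02]
 [ 9.99999281e-01  1.18037944e-03  2.12225074e-04 -1.29789790e-04]
 [ 9.68337533e-05 -2.55846023e-01  9.66717541e-01 -1.57200067e-01]
 [ 0.00000000e+00  0.00000000e+00  0.00000000e+00  1.00000000e+00]]
```

View pics/w1.png

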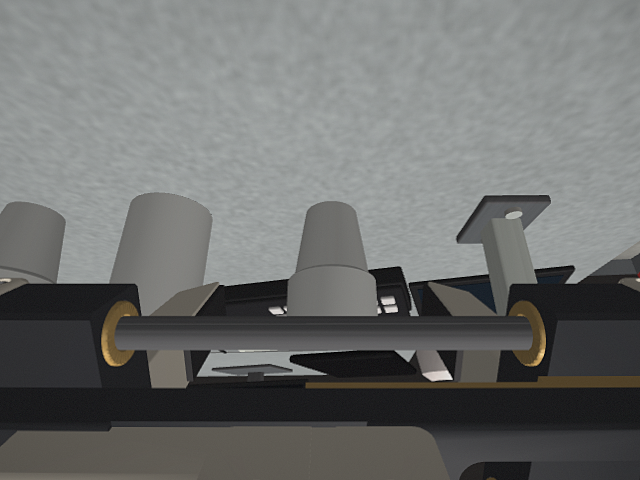

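The wrist view comes out upside down, since the camera sits below the gripper. The shouldered tumbler at (332,260) is centred between the fingers (222 to 412), the straight glass is at (160,240) and the rail post at (505,230). The path is clear, so I go in.

Emit:
jog_arm([
  [[0.5,0,-3.5],[0,0,0.5],1],
  [[0.5,-2,-3.5],[0,0,0.5],1],
  [[0.1,-5,-3.5],[0,0,0.5],1],
  [[-0.2,-8,-3.5],[0,0,0.5],1],
  [[-0.4,-11,-3.5],[0,0,0.5],1],
  [[-0.4,-11,-3.5],[0,0,0.5],1],
], newtons=8)

```text
clock: 3.78
position: [0.6595, -0.2401, 0.0723]
ee_rot: [1.807, 1.621, -0.839]
force: [-0.3, -0.4, 0.0]
width: 1.003
gripper_force: 0.0
```

Emit:
jog_arm([
  [[0,0,0],[0,0,0],0.65],
  [[0,0,0],[0,0,0],0.6],
  [[0,0,0],[0,0,0],0.55],
  [[0,0,0],[0,0,0],0.5],
  [[0,0,0],[0,0,0],0.5],
  [[0,0,0],[0,0,0],0.5],
], newtons=8)

```text
clock: 4.53
position: [0.6611, -0.2342, 0.0707]
ee_rot: [1.804, 1.628, -0.835]
force: [-0.2, 0.7, -0.2]
width: 0.735
gripper_force: 7.9
```

Emit:
jog_arm([
  [[0,0,0.8],[0,0,0],0.5],
  [[0,0,1.6],[0,0,0],0.5],
  [[0.2,2.5,2],[0,0,0],0.5],
  [[0.4,6,2],[0,0,0],0.5],
  [[0.8,10,4],[0,0,0],0.5],
  [[1,14,8],[0,0,0],0.5],
  [[1,17,13],[0,0,0],0.5],
  [[1,17,16],[0,0,0],0.5],
], newtons=15)

```text
clock: 5.52
position: [0.6718, -0.0583, 0.233]
ee_rot: [1.801, 1.634, -0.827]
force: [0.7, -1.1, -1.3]
width: 0.73
gripper_force: 14.8
```

```bash
python3 g.py .552 .280 .23 -30 40 1
```

```text
shift cm [-11.98  33.83  -0.3 ] turn [-0.6 -0.1 65.5]
joints [-0.24  0.73 -0.24  1.39  0.86  1.63 -0.78] t 5.525
```

Emit:
jog_arm([
  [[-2,4,0],[0,0,8],0.5],
  [[-4,8,0],[0,0,16],0.5],
  [[-6,13,0],[0,0,24],0.5],
  [[-8,18,0],[0,0,32],0.5],
  [[-10,23,0],[0,0,41],0.5],
  [[-11,27,0],[0,0,50],0.5],
  [[-12,31,0],[0,0,58],0.5],
  [[-12,33.5,0],[0,0,65],0.5],
])

```text
clock: 6.52
position: [0.549, 0.2749, 0.2313]
ee_rot: [0.6, 2.209, -0.274]
force: [0.6, -0.5, -1.8]
width: 0.73
gripper_force: 14.8
```

Emit:
jog_arm([
  [[0,0,0],[0,0,0],0.5],
  [[0,0,0],[0,0,0],0.5],
])

```text
clock: 6.78
position: [0.5512, 0.2699, 0.2312]
ee_rot: [0.613, 2.205, -0.282]
force: [0.2, -0.1, -1.0]
width: 0.723
gripper_force: 14.8
```

```bash
python3 g.py .552 .280 .20 -30 40 1
python3 - <<'E'
from cell import arm
import cv2,numpy as np
ims=[]
for n in("scene","top"):
    d=arm.get_image(n);np.savez(f"{n}1.npz",**d);ims.append(d["img"][...,::-1])
a=cv2.resize(ims[0][130:290,370:500],None,fx=3,fy=3,interpolation=2);b=cv2.resize(ims[1][180:340,110:243],None,fx=3,fy=3,interpolation=2)
cv2.imwrite("pics/c2.png",np.hstack([a,b]));print(a.shape,b.shape)
E
```

```text
shift cm [ 0.08  1.01 -3.12] turn [-0.2 -0.1  1. ]
joints [-0.61  0.48 -0.57  1.94  1.19  1.31 -0.78] t 6.775
(480, 390, 3) (480, 399, 3)
```

View pics/c2.png

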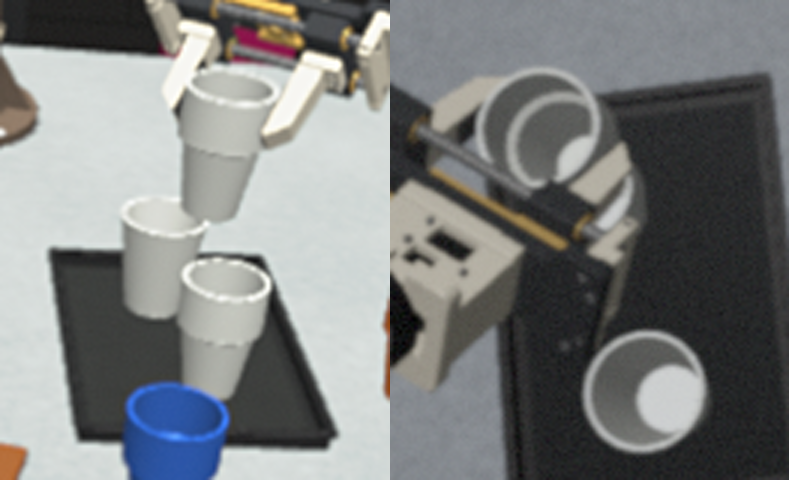

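```bash
cat > m.py <<'E'
from h import *
# rim fit: points in the top few mm of a glass near xy guess, annulus 30..33 mm
def rim(d,g,zr,lo=.006):
    P=cloud(d).reshape(-1,3);im=d["img"].reshape(-1,3).astype(int)
    w=(im.min(1)>90)&(np.ptp(im,axis=1)<22)&(abs(P[:,2]-zr)<lo)&(np.hypot(P[:,0]-g[0],P[:,1]-g[1])<.045)
    q=P[w];c=np.array(g)
    for _ in range(4):
        k=abs(np.hypot(*(q[:,:2]-c).T)-.0315)<.006;c=circ(q[k][:,:2],.0315)
    return np.r_[c,np.percentile(q[k][:,2],[50,95])],k.sum()
E
python3 - <<'E'
from m import *
for i in (0,1):
  for n in("scene","top"):
    d=dict(np.load(f"{n}{i}.npz"))
    print(i,n,"tray",rim(d,(.540,.2935),.102))
    if i: print("held",rim(d,(.54,.278),.258,.012))
E
```

```text
0 scene tray (array([0.54296938, 0.29281502, 0.10137473, 0.10498696]), np.int64(223))
0 top tray (array([0.53806085, 0.29436653, 0.10351001, 0.10665317]), np.int64(242))
1 scene tray (array([0.54285781, 0.29292185, 0.10129154, 0.10481953]), np.int64(222))
held (array([0.5453086 , 0.27451867, 0.25538077, 0.26276399]), np.int64(459))
1 top tray (array([0.51981968, 0.23731814, 0.10336121, 0.10666261]), np.int64(54))
held (array([0.54115467, 0.27494585, 0.26031441, 0.26370753]), np.int64(329))
```

Emit:
jog_arm([
  [[-0.1,0.9,0],[0,0,0],0.5],
  [[-0.3,1.9,0],[0,0,0],0.5],
  [[-0.3,1.9,-2],[0,0,0],0.5],
  [[-0.3,1.9,-4],[0,0,0],0.5],
  [[-0.3,1.9,-6],[0,0,0],0.5],
  [[-0.3,1.9,-7.5],[0,0,0],0.5],
  [[-0.3,1.9,-7.5],[0,0,0],0.5],
  [[-0.3,1.9,-7.5],[0,0,0],0.5],
])

```text
clock: 7.88
position: [0.5482, 0.2901, 0.1564]
ee_rot: [0.609, 2.206, -0.28]
force: [0.6, 0.6, -1.0]
width: 0.73
gripper_force: 14.8
```

Run:
```python
from m import *
from cell import arm
print(arm.observe()["position"],arm.observe()["force"])
for n in("scene","top"):
    d=arm.get_image(n);print(n,rim(d,(.541,.2935),.186,.010))
```

```text
[0.54820122 0.29013452 0.1563783 ] [ 0.57911617  0.6469113  -0.99130557]
scene (array([0.54252782, 0.29459486, 0.18244095, 0.18783491]), np.int64(316))
top (array([0.5379914 , 0.29528322, 0.18549575, 0.1895976 ]), np.int64(289))
```

Emit:
jog_arm([
  [[0,-0.1,-1],[0,0,0],0.5],
  [[0,-0.1,-2],[0,0,0],0.5],
  [[0,-0.1,-2.6],[0,0,0],0.5],
  [[0,-0.1,-3],[0,0,0],0.5],
  [[0,-0.1,-3.3],[0,0,0],0.5],
  [[0,-0.1,-3.6],[0,0,0],0.5],
  [[0,-0.1,-3.8],[0,0,0],0.5],
  [[0,-0.1,-3.8],[0,0,0],0.5],
])

```text
clock: 8.98
position: [0.548, 0.2887, 0.1178]
ee_rot: [0.609, 2.207, -0.281]
force: [0.4, -0.2, -1.2]
width: 0.725
gripper_force: 14.8
```

Free so far. I'll lower the last millimetres slowly and watch the force.

Emit:
jog_arm([
  [[0,0,-0.1],[0,0,0],0.5],
  [[0,0,-0.2],[0,0,0],0.5],
  [[0,0,-0.3],[0,0,0],0.5],
  [[0,0,-0.4],[0,0,0],0.5],
  [[0,0,-0.4],[0,0,0],0.5],
])

```text
clock: 9.6
position: [0.5488, 0.2897, 0.1149]
ee_rot: [0.609, 2.205, -0.278]
force: [1.2, 3.2, 4.3]
width: 0.728
gripper_force: 14.7
```

Run:
```python
from m import *
from cell import arm
s=arm.observe();print(s["position"],s["force"],s["ft_torque"])
for n in("scene","top"):
    d=arm.get_image(n);print(n,rim(d,(.541,.2935),.142,.010))
```

```text
[0.54880376 0.28971737 0.11487155] [1.20352039 3.23279094 4.32069796] [ 0.63331758 -0.48715652  0.50906798]
scene (array([0.54328013, 0.29369991, 0.14008551, 0.14597655]), np.int64(352))
top (array([0.53853471, 0.29492495, 0.14362628, 0.14780496]), np.int64(302))
```

Emit:
jog_arm([
  [[0,0.05,0],[0,0,0],0.5],
  [[0,0.05,-0.1],[0,0,0],0.5],
  [[0,0.05,-0.1],[0,0,0],0.5],
])

```text
clock: 10.07
position: [0.549, 0.2904, 0.1141]
ee_rot: [0.609, 2.205, -0.277]
force: [2.5, 2.9, 6.3]
width: 0.728
gripper_force: 14.8
```

Emit:
jog_arm([
  [[0,0.05,0],[0,0,0],0.76],
  [[0,0.05,0],[0,0,0],0.8],
  [[0,0,0],[0,0,0],0.85],
  [[0,0,0],[0,0,0],0.85],
])

```text
clock: 10.58
position: [0.5479, 0.2889, 0.1126]
ee_rot: [0.609, 2.207, -0.281]
force: [0.2, 0.1, -0.1]
width: 0.85
gripper_force: 0.0
```

```bash
python3 - <<'E'
from m import *
from cell import arm
s=arm.observe();print(s["position"],s["force"],s["width"])
for n in("scene","top"):
    d=arm.get_image(n);print(n,rim(d,(.541,.2935),.142,.010))
E
python3 g.py .525 .305 .130 -30 40 1
```

```text
[0.5479423  0.28888169 0.11261714] [ 0.21002705  0.08310914 -0.11030916] 0.849638643137196
scene (array([0.54307454, 0.29418509, 0.13917903, 0.14456942]), np.int64(319))
top (array([0.5385145 , 0.29540795, 0.1428864 , 0.14606103]), np.int64(260))
shift cm [-2.3   1.6   1.73] turn [-0.2 -0.2  0.8]
joints [-0.68  0.68 -0.52  1.99  1.32  1.27 -1.03] t 10.675
```

Seated: the rims rose by exactly 40 mm and the force is zero. Now I retreat straight back and go for the near tumbler.

Emit:
jog_arm([
  [[0,0,0],[0,0,0],0.98],
  [[0,0,0],[0,0,0],0.98],
  [[-2,1.2,0.2],[0,0,0],0.98],
  [[-4.5,2.6,0.5],[0,0,0],0.98],
  [[-7.5,4.4,1],[0,0,0],0.98],
  [[-9.5,5.2,4],[0,0,0],0.98],
  [[-9.5,4,9],[0,0,0],0.98],
  [[-9.5,0,13],[0,0,0],0.98],
])

```text
clock: 11.68
position: [0.4514, 0.292, 0.2441]
ee_rot: [0.606, 2.209, -0.276]
force: [1.5, 0.8, -0.4]
width: 0.981
gripper_force: 0.0
```

```bash
python3 g.py .43 -.03 .22 -96 40 1;python3 - <<'E'
from m import *
from cell import arm
for n in("scene","top"):
    d=arm.get_image(n);np.savez(f"{n}2.npz",**d);print(n,rim(d,(.541,.2935),.142,.010),rim(d,(.414,-.194),.1,.01))
E
```

```text
shift cm [ -2.14 -32.2   -2.41] turn [ -0.4  -0.  -65.4]
joints [-0.73  0.42 -0.65  2.01  1.07  1.41 -0.89] t 11.675
scene (array([0.54310649, 0.29410206, 0.13931312, 0.14454972]), np.int64(317)) (array([ 0.41842623, -0.19563696,  0.0962123 ,  0.10067388]), np.int64(186))
top (array([0.53832488, 0.29543452, 0.14311436, 0.14675449]), np.int64(282)) (array([ 0.41379046, -0.19380172,  0.09964227,  0.10267939]), np.int64(170))
```

Near tumbler at about (.416,-.195), rim at 0.10, which checks. I'll move to standoff.

Emit:
jog_arm([
  [[0,-4,0],[0,0,-8],0.98],
  [[0,-8,0],[0,0,-16],0.98],
  [[-0.5,-12,0],[0,0,-24],0.98],
  [[-1,-16,0],[0,0,-32],0.98],
  [[-1.5,-20,0],[0,0,-41],0.98],
  [[-2,-24,0],[0,0,-50],0.98],
  [[-2,-28,-1],[0,0,-58],0.98],
  [[-2,-32,-2],[0,0,-65],0.98],
])

```text
clock: 12.78
position: [0.433, -0.0304, 0.222]
ee_rot: [1.806, 1.626, -0.836]
force: [1.2, 1.1, -0.1]
width: 0.983
gripper_force: 0.0
```

Emit:
jog_arm([
  [[0,0,0],[0,0,0],0.98],
  [[0,0,0],[0,0,0],0.98],
])

```text
clock: 13.02
position: [0.4329, -0.0295, 0.2223]
ee_rot: [1.802, 1.63, -0.835]
force: [0.0, -0.3, -0.4]
width: 0.981
gripper_force: 0.0
```

```bash
python3 g.py .425 -.11 .07 -96 40 1
```

```text
shift cm [ -0.79  -8.05 -15.23] turn [-0.3  0.  -0.3]
joints [-0.35  0.46 -0.34  1.95  0.7   1.52 -1.13] t 13.025
```

Emit:
jog_arm([
  [[-0.3,-2,-4],[0,0,0],0.98],
  [[-0.5,-4,-8],[0,0,0],0.98],
  [[-0.7,-6,-12],[0,0,0],0.98],
  [[-0.8,-8,-15.2],[0,0,0],0.98],
  [[-0.8,-8,-15.2],[0,0,0],0.98],
  [[-0.8,-8,-15.2],[0,0,0],0.98],
])

```text
clock: 13.78
position: [0.4257, -0.1089, 0.0714]
ee_rot: [1.802, 1.63, -0.833]
force: [-0.2, 0.3, 0.2]
width: 0.979
gripper_force: 0.0
```

```bash
python3 g.py .415 -.209 .07 -96 40 1
python3 - <<'E'
from cell import arm
import cv2
d=arm.get_image("wrist");cv2.imwrite("pics/w2.png",d["img"][...,::-1])
E
```

```text
shift cm [ -1.07 -10.01  -0.14] turn [-0.3  0.1 -0.3]
joints [-0.28  0.67 -0.26  2.13  0.9   1.21 -1.35] t 13.775
```

View pics/w2.png

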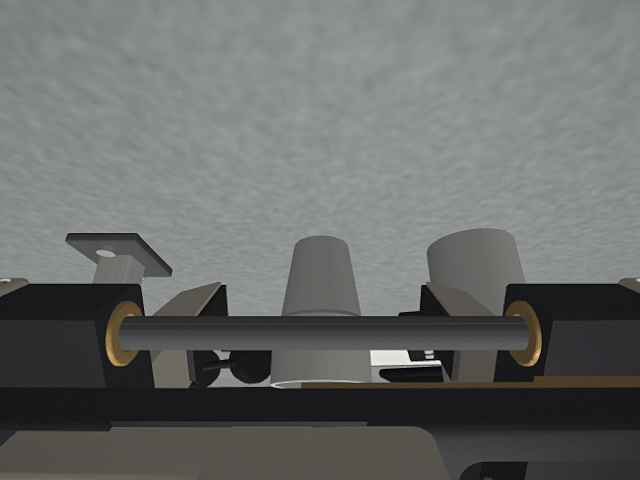

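Shouldered tumbler at (321,310), centred between the fingers. The straight glass at (475,270) stays outside the right finger. Going in.

Emit:
jog_arm([
  [[-0.3,-3,0],[0,0,0],0.98],
  [[-0.6,-6,0],[0,0,0],0.98],
  [[-0.9,-8.5,-0.1],[0,0,0],0.98],
  [[-1,-10,-0.1],[0,0,0],0.98],
  [[-1,-10,-0.1],[0,0,0],0.98],
], newtons=8)

```text
clock: 14.45
position: [0.4154, -0.2108, 0.0705]
ee_rot: [1.805, 1.626, -0.834]
force: [-1.0, 0.3, -0.1]
width: 0.984
gripper_force: 0.0
```

Emit:
jog_arm([
  [[0,0,0],[0,0,0],0.65],
  [[0,0,0],[0,0,0],0.6],
  [[0,0,0],[0,0,0],0.55],
  [[0,0,0],[0,0,0],0.5],
  [[0,0,0],[0,0,0],0.5],
  [[0,0,0],[0,0,0],0.5],
], newtons=8)

```text
clock: 15.2
position: [0.415, -0.2108, 0.0698]
ee_rot: [1.804, 1.628, -0.835]
force: [0.4, 0.2, -0.4]
width: 0.726
gripper_force: 8.0
```

Emit:
jog_arm([
  [[0,0,0.8],[0,0,0],0.5],
  [[0,0,1.6],[0,0,0],0.5],
  [[0.2,2.5,2],[0,0,0],0.5],
  [[0.4,6,2],[0,0,0],0.5],
  [[0.8,10,4],[0,0,0],0.5],
  [[1,14,8],[0,0,0],0.5],
  [[1,17,13],[0,0,0],0.5],
  [[1,18,18],[0,0,0],0.5],
], newtons=15)

```text
clock: 16.2
position: [0.4249, -0.0287, 0.2517]
ee_rot: [1.802, 1.631, -0.833]
force: [1.9, -0.0, -0.9]
width: 0.726
gripper_force: 15.0
```

```bash
python3 g.py .549 .289 .26 -30 40 1
```

```text
shift cm [12.41 31.77  0.83] turn [-0.4 -0.1 65.7]
joints [-0.36  0.41 -0.33  1.94  0.68  1.56 -1.09] t 16.2
```

Emit:
jog_arm([
  [[2,4,1],[0,0,8],0.5],
  [[4,8,1],[0,0,16],0.5],
  [[6,12,1],[0,0,24],0.5],
  [[8,17,1],[0,0,32],0.5],
  [[10,22,1],[0,0,41],0.5],
  [[11,26,1],[0,0,50],0.5],
  [[12,30,1],[0,0,58],0.5],
  [[12.4,31.8,1],[0,0,65.5],0.5],
])

```text
clock: 17.2
position: [0.5487, 0.2896, 0.2602]
ee_rot: [0.593, 2.211, -0.272]
force: [-0.1, -0.4, -0.6]
width: 0.721
gripper_force: 15.0
```

Emit:
jog_arm([
  [[0,0,0],[0,0,0],0.5],
  [[0,0,0],[0,0,0],0.5],
  [[0,0,0],[0,0,0],0.5],
])

```text
clock: 17.58
position: [0.5494, 0.2864, 0.2599]
ee_rot: [0.603, 2.208, -0.278]
force: [-0.0, 0.3, -0.9]
width: 0.726
gripper_force: 15.0
```

```bash
python3 g.py .549 .289 .26 -30 40 1;python3 - <<'E'
from m import *
from cell import arm
for n in("scene","top"):
    d=arm.get_image(n);np.savez(f"{n}3.npz",**d);print(n,rim(d,(.541,.290),.288,.012),rim(d,(.541,.294),.142,.01))
E
```

```text
shift cm [-0.04  0.26  0.01] turn [-0.2 -0.2  0.5]
joints [-0.62  0.45 -0.58  1.89  1.15  1.34 -0.72] t 17.575
scene (array([0.53976338, 0.29274637, 0.28434973, 0.29048259]), np.int64(422)) (array([0.54306534, 0.29408103, 0.13898953, 0.14471402]), np.int64(325))
top (array([0.53443921, 0.29433739, 0.28931817, 0.29364115]), np.int64(338)) (array([0.53840753, 0.29482465, 0.14305535, 0.14618512]), np.int64(95))
```

Emit:
jog_arm([
  [[0.2,0.1,0],[0,0,0],0.5],
  [[0.35,0.1,0],[0,0,0],0.5],
  [[0.35,0.1,-2],[0,0,0],0.5],
  [[0.35,0.1,-4],[0,0,0],0.5],
  [[0.35,0.1,-6],[0,0,0],0.5],
  [[0.35,0.1,-7],[0,0,0],0.5],
  [[0.35,0.1,-7],[0,0,0],0.5],
  [[0.35,0.1,-7],[0,0,0],0.5],
])

```text
clock: 18.68
position: [0.5528, 0.2885, 0.1906]
ee_rot: [0.6, 2.208, -0.275]
force: [-0.4, 0.2, -0.9]
width: 0.724
gripper_force: 15.0
```

Run:
```python
from m import *
from cell import arm
print(arm.observe()["position"],arm.observe()["force"])
for n in("scene","top"):
    d=arm.get_image(n);print(n,rim(d,(.541,.2935),.219,.010))
```

```text
[0.55277983 0.28847105 0.19056448] [-0.44668303  0.18374143 -0.88972593]
scene (array([0.54261007, 0.29494317, 0.21650258, 0.22270181]), np.int64(384))
top (array([0.53804464, 0.29566717, 0.22013879, 0.22340779]), np.int64(270))
```

Emit:
jog_arm([
  [[0.04,-0.05,-1],[0,0,0],0.5],
  [[0.04,-0.05,-2],[0,0,0],0.5],
  [[0.04,-0.05,-2.5],[0,0,0],0.5],
  [[0.04,-0.05,-2.9],[0,0,0],0.5],
  [[0.04,-0.05,-3.2],[0,0,0],0.5],
  [[0.04,-0.05,-3.4],[0,0,0],0.5],
  [[0.04,-0.05,-3.4],[0,0,0],0.5],
])

```text
clock: 19.65
position: [0.553, 0.2877, 0.1558]
ee_rot: [0.6, 2.209, -0.276]
force: [-0.4, -0.6, -0.9]
width: 0.73
gripper_force: 15.0
```

Emit:
jog_arm([
  [[0,0,-0.1],[0,0,0],0.5],
  [[0,0,-0.2],[0,0,0],0.5],
  [[0,0,-0.3],[0,0,0],0.5],
  [[0,0,-0.3],[0,0,0],0.5],
])

```text
clock: 20.15
position: [0.5532, 0.2878, 0.1532]
ee_rot: [0.6, 2.208, -0.276]
force: [-0.4, 0.2, 1.5]
width: 0.724
gripper_force: 15.0
```

Run:
```python
from m import *
from cell import arm
print(arm.observe()["position"],arm.observe()["force"])
for n in("scene","top"):
    d=arm.get_image(n);print(n,rim(d,(.541,.2935),.182,.010))
```

```text
[0.55315097 0.2878355  0.15315531] [-0.44734954  0.2412791   1.53104709]
scene (array([0.5429702 , 0.29399691, 0.17925188, 0.18463463]), np.int64(345))
top (array([0.53850295, 0.29488831, 0.18273711, 0.1861899 ]), np.int64(259))
```

Expected rims were .1849/.1866 and measured .1846/.1862, with light contact: seated. I'll release and retreat.

Emit:
jog_arm([
  [[0,0,0],[0,0,0],0.76],
  [[0,0,0],[0,0,0],0.8],
  [[0,0,0],[0,0,0],0.86],
  [[0,0,0],[0,0,0],0.98],
  [[0,0,0],[0,0,0],0.98],
  [[-2,1.2,0.1],[0,0,0],0.98],
  [[-4.5,2.6,0.2],[0,0,0],0.98],
  [[-7.5,4.4,0.5],[0,0,0],0.98],
])

```text
clock: 21.25
position: [0.4762, 0.3324, 0.1579]
ee_rot: [0.599, 2.209, -0.276]
force: [0.6, 0.8, 0.4]
width: 0.974
gripper_force: 0.0
```

Emit:
jog_arm([
  [[-2.5,1,3],[0,0,0],0.98],
  [[-4,0,8],[0,0,0],0.98],
  [[-4,-5,12],[0,0,0],0.98],
  [[-4,-11,12],[0,0,0],0.98],
  [[-4,-16,12],[0,0,0],0.98],
  [[-4,-18,12],[0,0,0],0.98],
  [[-4,-18,12],[0,0,0],0.98],
])

```text
clock: 22.12
position: [0.4376, 0.1514, 0.2783]
ee_rot: [0.6, 2.208, -0.276]
force: [0.5, 0.7, 0.3]
width: 0.981
gripper_force: 0.0
```

Run:
```python
from m import *
from cell import arm
print(arm.observe()["dq"].round(3))
for n in("scene","top"):
    d=arm.get_image(n);print(n,rim(d,(.541,.2935),.182,.010),rim(d,(.529,-.207),.1,.01))
    if n=="scene":cv2.imwrite("pics/end.png",d["img"][...,::-1])
```

```text
[-0.021  0.036 -0.016 -0.053  0.005  0.009 -0.007]
scene (array([0.54256837, 0.29347074, 0.17906006, 0.1845615 ]), np.int64(330)) (array([ 0.53172653, -0.20757716,  0.09612836,  0.1004222 ]), np.int64(206))
top (array([0.53815365, 0.29458793, 0.18278051, 0.18639886]), np.int64(307)) (array([ 0.52641375, -0.2071854 ,  0.09883797,  0.10338071]), np.int64(176))
```

View pics/end.png

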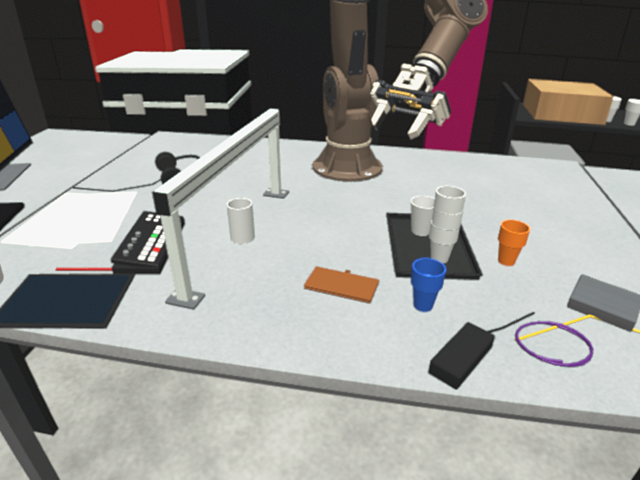

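The picture shows an upright stack of three at (447,222). The straight glass (240,220) and the conical glass (423,215) are where they were, and the arm is clear.

```bash
python3 -c "
from cell import arm;print(arm.sign_off())"
```

```text
the job is handed in; nothing more can be done
None
```

Both tumblers from under the rail are nested in the tray tumbler as one upright stack of three, each measured fully down on its shoulder; the straight and conical glasses were left standing, and the job was handed in at about 22 s of the 58 s allowed.

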